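# Fit the tube wheel on the bench rotator

### The job

Get the bench tube rotator ready for use: fit the blue tube wheel, the one with the D-shaped hole, onto the rotator's D-shaped shaft, turned so that the flat of its hole matches the flat of the shaft, and fully home so that it lies flat on the black seat. Leave the orange wheel with the square hole where it is.

Things in the scene. Friction and masses are not known exactly. Their poses are not given: they have to be found in the camera images.
- drive_unit: Bench tube rotator, fixed on the bench: green housing 130 x 130 mm, 50 mm high, black knob and white switch on its front (-x) face. Origin on the bench under the shaft axis, z up. On top is a round black seat, 60 mm across, its face 55 mm above the origin; the D-shaped shaft rises from it. A white line on the housing top runs from the seat along its own -x: the side of the shaft's flat.
- shaft_tip (a point): Centre of the tip of the rotator's grey metal D-shaped shaft, 95 mm above the bench, 40 mm above the seat; axes as the drive unit's. The shaft is 36 mm in diameter and does not turn. Its one flat faces the unit's own -x, 7 mm from the axis. The last 6 mm taper in by 4.5 mm all round.
- d_wheel: Blue tube wheel, loose, about 0.2 kg, flat on the bench: disc 124 mm across, 8 mm thick, 8 rim notches; on it an eight-sided hub, 54 mm over flats (flats face own x, y, diagonals), top 55 mm above the underside: grip it there. Origin: centre of underside, z up. D hole 42 mm across goes right through, flat 10 mm from axis on own -x side, marked by a white line. x along the unit's x: 3 mm, 10 deg play.
- square_wheel: Orange tube wheel of the same outer shape and size, loose, lying flat on the bench, but with a 24 mm square hole through it, so it does not fit the shaft. Origin at the centre of its underside. Not needed; leave it alone.
Mind the look-alikes: they are no part of the job. Of the things that look like the d_wheel, the larger one is meant. Of the things that look like the drive_unit, take the one that is farthest from the robot's base at the start.

How it is judged:
At the end, for the whole second after the job is handed in: The blue wheel is on the shaft, within 12 mm of its axis and 0.4 rad of the matching turn, its underside within 4 mm of the seat, level within 0.1 rad, at rest; the orange wheel is within 40 mm of where it started (horizontal distance between d_wheel and drive_unit below 0.012 m and z of d_wheel in the frame of drive_unit between 0.05 and 0.059 m and angle between d_wheel's own z axis and vertical below 0.1 rad and angle between the x axis of d_wheel and the x axis of drive_unit, either way round below 0.4 rad and linear speed of d_wheel below 0.02 m/s and distance of square_wheel from where it was at the start of the episode below 0.04 m); the robot touches nothing.
It fails at once if the orange wheel is moved by more than 40 mm (distance of square_wheel from where it was at the start of the episode above 0.04 m).
It also fails if it takes over 38 s, if anything falls off the work surface, if the arm or the gripper's body presses on something with over 40 N, if the wrist force passes 120 N, or if a joint passes its speed limit or range.

### The arm

A 6-joint arm with a two-finger parallel gripper is mounted at the origin on the work surface; the furniture and walls round the work are solid. World frame = base frame: x ahead of the robot, y to its left, z up, the work surface at z = 0. Lengths are in m, angles in rad, forces in N, time in s.
With the tool pointing down it reaches from about 0.25 to 0.775 m from the base axis. Payload 4 kg.
Tool frame: the origin (TCP) lies midway between the tips of the shut fingers; the grasp point (between the pads) lies 19 mm behind it; z points along the fingers, y is the direction in which the jaws open and shut (so a half turn about z gives the same grasp; the last joint's range is limited). The gripper opens to 85 mm and grips with 20 to 120 N. Pads are 22 mm wide; open, the fingers measure 114 mm over their backs; the gripper's body (76 mm by 85 mm) begins 54 mm behind the grasp point. The pads swing forward as they close: fully open they stand 13 mm farther back than shut.
Start: joints at [1.017, 0.087, 1.371, -0, 1.684, -0.103], TCP at [0.24, 0.495, 0.231] pointing down, gripper open.
Joint ranges: [-3.1, 3.1], [-0.76, 2.03], [0.27, 2.55], [-1.08, 4.22], [0.17, 2.65], [-2.57, 2.57]. Speed limits (rad/s): [2.79, 2.79, 3.14, 3.14, 3.14, 3.14].

### API

Orientations are given as a unit quaternion [w, x, y, z].
In Python, from plant import env gives the robot as it stands. The module is installed in compiled form; this text tells all that it offers.
- The arm moves only by the tool jog_arm, never from a script. Its argument "moves" is text: rows parted by semicolons, each of 5 numbers parted by spaces: the closure, from -1 (fully open) to 1 (shut), then the shift along the tool's x, y, z in mm, then the turn about the tool's z in rad. In form: gripper dx dy dz roll; .... A call has 1 to 12 rows; each row shifts and turns the commanded pose from where the row before left it, along the tool's axes as they then stand; what a row does not reach is not made up. A row lasts 1/10 s, in which the tool goes at most 50 mm and 8.59 degrees, less where a joint would pass 70% of its speed; a pose out of reach is approached as far as the arm can. A call with a gripper value outside its range is refused whole. The fingers move at their own pace and stop on an object; "newtons" is the grip in N (left out, the last holds). Time passes only in rows, so rows that do not move let the fingers close. It gives the time, the measured TCP pose, the force and the opening at its end, in the units of the state.
- env.sense(): the state, without advancing time (a new reading comes with each control period).
- env.read_camera(name): name is "scene" or "top" or "wrist"; returns a dict with "color" (400x640x3 uint8, blue, green, red), "range_z" (400x640 float32, m along the optical axis (not along the pixel's ray), 0 where there is no reading), "intrinsics" (3x3 intrinsics, pixels), "position" and "attitude" of the camera in the world. Camera axes: x right, y up, looking along -z (the intrinsics and any distortion apply to the point x, -y, -z); pixel columns grow to the right and rows downward; lengths in m; the calibration is good to about 2 mm. The wrist camera is an equidistant fisheye: a pixel r from the principal point sees the ray r / f radians off the axis. A picture is of the moment at which its call begins.
- env.close_job(): hands the job in, once; it reports no verdict.
The state is a dict: "time_s": time; "joints": joint angles; "qd": joint speeds; "joint_torque": joint torques, N m; "tool_pos": TCP position; "ee_rot": TCP orientation; "wrist_force": force on the tool from outside, world axes, zero at the start; "torque": the same for the moment, N m; "opening": finger opening in m.
Only numpy, scipy, OpenCV 4.12 (cv2) and the standard library are available. Lean on these libraries where they do the work, as an engineer would, in place of code of your own. Each camera call takes 0.05 s, during which the arm holds its last target.

## Working session

There is one attempt and no reset: what is moved stays moved. The work goes in short steps, Python scripts to look and compute and a tool call to move; the robot and the scene stay as the last step left them, time stands still between calls to the robot, and variables do not carry over. Pictures are saved under pics/ and viewed, and the job is handed in when it is done.

Besides the shell and the picture viewer there is one more tool, called after ">>>" as a command line: name --argument value ..., lists and objects as JSON in quotes. jog_arm: Moves the arm, as the interface text tells. Its arguments: {"type":"object","properties":{"moves":{"type":"string"},"newtons":{"type":"number"}},"required":["moves"]}

```bash
mkdir -p pics; cat > h.py <<'E'
import numpy as np, cv2, pickle
from scipy.spatial.transform import Rotation as R
def quat(q): return R.from_quat([q[1],q[2],q[3],q[0]])
def att(a):
    a=np.array(a); return a if a.shape==(3,3) else quat(a).as_matrix()
def cloud(c):
    K=np.array(c['intrinsics']); z=c['range_z']; v,u=np.mgrid[0:z.shape[0],0:z.shape[1]]
    p=np.stack([(u-K[0,2])/K[0,0]*z, -(v-K[1,2])/K[1,1]*z, -z],-1)
    return p@att(c['attitude']).T+np.array(c['position'])
E
python3 - <<'E'
from plant import env
from h import *
s=env.sense(); print(s)
for n in ['top','scene']:
    c=env.read_camera(n); pickle.dump(c,open(n+'0.pkl','wb')); cv2.imwrite(f'pics/{n}0.png',c['color'])
    print(n,c['intrinsics'],c['position'],c['attitude'],{k:v for k,v in c.items() if k not in('color','range_z','intrinsics','position','attitude')})
E
```

```text
{'time_s': 0.0, 'joints': array([ 1.01689303e+00,  8.79566646e-02,  1.37231489e+00, -3.79051152e-05,
        1.68357613e+00, -1.03086763e-01]), 'qd': array([ 0.00021732, -0.000567  , -0.00141684,  0.00090604, -0.00056375,
       -0.00063413]), 'joint_torque': array([-9.48972993e-04, -3.51874101e+01, -3.13267171e+01, -1.50209830e-04,
        1.08355735e-02,  1.31928414e-05]), 'tool_pos': array([0.23937345, 0.49460873, 0.23010745]), 'ee_rot': array([-3.45930199e-04,  2.23506234e-01,  9.74701848e-01, -1.07330197e-03]), 'wrist_force': array([ 0.7096107 ,  0.6493612 , -0.75367334]), 'torque': array([-0.0296696 , -0.02603471,  0.00694738]), 'opening': 0.08554417404181552}
top [[459.47059104   0.         319.73655034]
 [  0.         459.47059104 191.50805896]
 [  0.           0.           1.        ]] [ 0.31378714 -0.02723094  1.4109805 ] [-0.70007923 -0.03953143  0.02665839  0.71247152] {}
scene [[456.09125832   0.         326.42013078]
 [  0.         456.09125832 194.50897982]
 [  0.           0.           1.        ]] [-0.35632921 -0.61159809  0.82103525] [ 0.80075556  0.39808805 -0.21077261 -0.39483078] {}
```

View pics/top0.png

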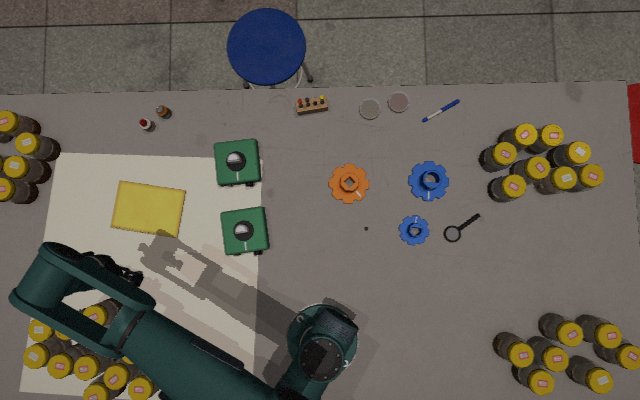

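View pics/scene0.png

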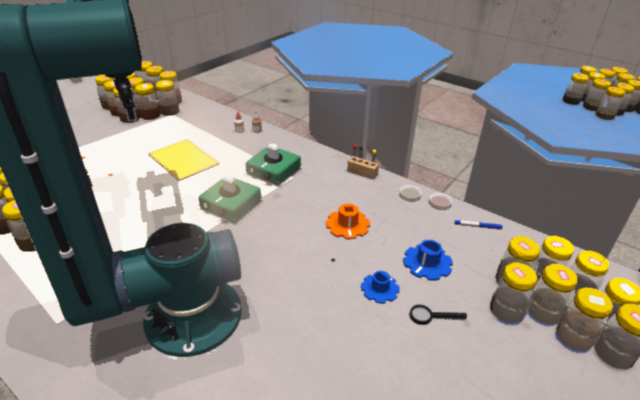

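The top view shows the far green unit at about (237,162) and the near look-alike at (245,231). The large blue wheel is at (428,181), the small one at (413,230), and the orange wheel at (349,183). Next I'll measure these.

```bash
python3 - <<'E'
from h import *
c=pickle.load(open('top0.pkl','rb')); P=cloud(c); im=c['color']
a=cv2.resize(im[125:200,195:280],None,fx=5,fy=5,interpolation=cv2.INTER_CUBIC)
b=cv2.resize(im[145:220,390:465],None,fx=5,fy=5,interpolation=cv2.INTER_CUBIC)
cv2.imwrite('pics/crop0.png',np.hstack([a,b]))
hsv=cv2.cvtColor(im,cv2.COLOR_BGR2HSV)
def rep(n,m,zlo,zhi,box):
    v0,v1,u0,u1=box; mm=np.zeros(m.shape,bool); mm[v0:v1,u0:u1]=True
    mm&=m&(P[...,2]>zlo)&(P[...,2]<zhi); q=P[mm]; 
    (cx,cy),r=cv2.minEnclosingCircle(q[:,:2].astype(np.float32))
    print(n,len(q),'mean',q.mean(0).round(4),'circ',round(cx,4),round(cy,4),round(r,4), 'minrect',cv2.minAreaRect(q[:,:2].astype(np.float32)))
    return mm
blue=(hsv[...,0]>95)&(hsv[...,0]<125)&(hsv[...,1]>120)
W=(145,220,390,465)
rep('bluewheel all',blue,-.01,.02,W)
al=np.ones_like(blue)
rep('hub top',al,.045,.07,W)
U=(125,200,195,280)
g=(hsv[...,0]>60)&(hsv[...,0]<90)&(hsv[...,1]>100)
rep('unit top',g,.043,.06,U); rep('shaft',al,.085,.105,U)
rep('seat',al,.052,.06,U)
m=(hsv[...,2]>140)&(hsv[...,1]<60)
for n,B,zl,zh in [('uline',(145,200,215,262),.04,.06),('wline',W,.0,.07)]:
    v0,v1,u0,u1=B
    mm=np.zeros(m.shape,bool); mm[v0:v1,u0:u1]=True; mm&=m&(P[...,2]>zl)&(P[...,2]<zh)
    for v,u in np.argwhere(mm)[:40]: print(n,v,u,P[v,u].round(4),im[v,u])
print(P[210:215,380:384,2], P[183,428])
E
```

```text
bluewheel all 881 mean [ 0.4663 -0.3298  0.0095] circ 0.4389 -0.3137 0.1013 minrect ((0.44029325246810913, -0.330435574054718), (0.1216234490275383, 0.19000983238220215), 80.1125259399414)
hub top 179 mean [ 0.4704 -0.3339  0.0554] circ 0.4736 -0.3347 0.0288 minrect ((0.4728681147098541, -0.33354514837265015), (0.05294482409954071, 0.05385886877775192), 89.0080337524414)
unit top 1378 mean [0.5377 0.2441 0.0507] circ 0.5377 0.2453 0.0857 minrect ((0.5370506644248962, 0.24477137625217438), (0.12991999089717865, 0.1258467584848404), 5.766573905944824)
shaft 93 mean [0.5417 0.2475 0.0938] circ 0.5391 0.2474 0.0183 minrect ((0.5438745021820068, 0.24827717244625092), (0.025246739387512207, 0.03583596274256706), 7.710564613342285)
seat 646 mean [0.5384 0.2469 0.0545] circ 0.5338 0.2461 0.0823 minrect ((0.534558892250061, 0.24620366096496582), (0.13285939395427704, 0.12649446725845337), 5.457045555114746)
uline 172 237 [0.5049 0.2433 0.0515] [160 160 160]
uline 173 237 [0.5014 0.2426 0.0548] [164 163 164]
uline 174 237 [0.4988 0.2431 0.0522] [165 166 164]
uline 175 237 [0.4961 0.2436 0.0499
[... 407 characters left out ...]
.3326  0.0102] [165 160 161]
wline 195 428 [ 0.4286 -0.3318  0.0132] [164 159 161]
wline 196 428 [ 0.4263 -0.3337  0.0039] [163 159 160]
wline 197 428 [ 0.4227 -0.3323  0.0099] [163 157 162]
wline 198 428 [ 0.4197 -0.3322  0.01  ] [163 158 161]
wline 217 416 [ 0.3627 -0.2947  0.0047] [170 159 159]
wline 218 416 [ 0.3598 -0.2953  0.0009] [160 141 135]
wline 219 415 [ 0.3567 -0.2918  0.0029] [152 130 124]
[[ 0.00086706  0.0022705   0.00063883 -0.00133393]
 [ 0.0019625   0.00029402  0.00347565  0.00512642]
 [-0.00155686  0.0053486  -0.00068783  0.00140172]
 [-0.00109368  0.00201609  0.00242159 -0.00215171]
 [-0.00060377 -0.00107995  0.00350021  0.00145147]] [ 0.46040695 -0.32344855  0.05790101]
```

View pics/crop0.png

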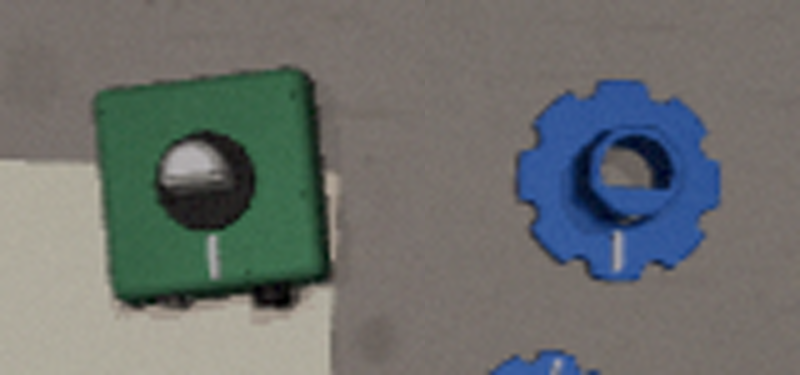

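```bash
cat >> h.py <<'E'
def toplane(c,uv,z):
    K=np.array(c['intrinsics']);uv=np.asarray(uv,float)
    d=np.stack([(uv[:,0]-K[0,2])/K[0,0],-(uv[:,1]-K[1,2])/K[1,1],-np.ones(len(uv))],-1)@att(c['attitude']).T
    o=np.array(c['position']); return o+d*((z-o[2])/d[:,2])[:,None]
E
python3 - <<'E'
from h import *
c=pickle.load(open('top0.pkl','rb')); im=c['color']
hsv=cv2.cvtColor(im,cv2.COLOR_BGR2HSV)
def ptsof(m,B,z):
    v0,v1,u0,u1=B; k=np.zeros(m.shape,np.uint8); k[v0:v1,u0:u1]=m[v0:v1,u0:u1]
    n,l,s,ce=cv2.connectedComponentsWithStats(k); i=1+s[1:,4].argmax(); k=(l==i).astype(np.uint8)
    q=cv2.findContours(k,cv2.RETR_EXTERNAL,cv2.CHAIN_APPROX_NONE)[0]; q=max(q,key=len)[:,0]
    return toplane(c,q,z),k
blue=(hsv[...,0]>95)&(hsv[...,0]<130)&(hsv[...,1]>100)
q,_=ptsof(blue,(145,210,400,460),.008)
print('wheel disc',cv2.minEnclosingCircle(q[:,:2].astype(np.float32)),cv2.fitEllipse(q[:,:2].astype(np.float32)))
g=(hsv[...,0]>55)&(hsv[...,0]<95)&(hsv[...,1]>90)
q,_=ptsof(g,(125,200,195,275),.05)
print('unit',cv2.minAreaRect(q[:,:2].astype(np.float32)))
# lines: brightness weighted
for n,(v0,v1,u0,u1),z in [('w',(191,199,424,433),.008),('u',(173,180,233,242),.05)]:
    s=hsv[v0:v1,u0:u1,1].astype(float); w=np.clip(np.median(s)-s-30,0,None)
    u=(w*np.arange(u0,u1)).sum(1)/w.sum(1); q=toplane(c,np.c_[u,np.arange(v0,v1)],z)
    f=np.polyfit(q[:,0],q[:,1],1); print(n,q.round(4).tolist(),np.degrees(np.arctan(f[0])))
E
```

```text
wheel disc ((0.47340068221092224, -0.33573484420776367), 0.06216181069612503) ((0.47320619225502014, -0.3357658386230469), (0.11671271920204163, 0.11732614785432816), 65.68057250976562)
unit ((0.5363696217536926, 0.24305839836597443), (0.1309947967529297, 0.12969638407230377), 6.0830397605896)
w [[0.4412, -0.334, 0.008], [0.4382, -0.3335, 0.008], [0.4351, -0.3333, 0.008], [0.4321, -0.3332, 0.008], [0.429, -0.3331, 0.008], [0.4259, -0.3329, 0.008], [0.4229, -0.3329, 0.008], [0.4198, -0.3324, 0.008]] -3.472507511756952
u [[0.5021, 0.2435, 0.05], [0.4991, 0.2434, 0.05], [0.4961, 0.2433, 0.05], [0.493, 0.2429, 0.05], [0.49, 0.2422, 0.05], [0.487, 0.2421, 0.05], [0.484, 0.2421, 0.05]] 5.266757442864384
```

>>> jog_arm --moves "-1 0 0 0 -0.133; -1 0 0 0 -0.133; -1 0 0 0 -0.132; -1 -15 -45 0 0; -1 -15 -45 0 0; -1 -15 -45 0 0; -1 -15 -45 0 0; -1 -15 -45 0 0; -1 -15 -45 0 0; -1 -15 -45 0 0; -1 -15 -45 0 0; -1 -15 -45 0 0" --newtons 60

```text
time_s: 1.3
tool_pos: [0.3528, 0.0817, 0.2311]
ee_rot: [0.0, 0.026, 1.0, 0.0]
wrist_force: [1.0, -0.8, 0.0]
opening: 0.0854
```

>>> jog_arm --moves "-1 -15 -45 0 0; -1 -15 -45 0 0; -1 -15 -45 0 0; -1 -15 -45 0 0; -1 -15 -45 0 0; -1 -15 -45 0 0; -1 -15 -45 0 0; -1 -15 -45 0 0; -1 -15 -45 0 0; -1 0 0 0 0; -1 0 0 0 0"

```text
time_s: 2.4
tool_pos: [0.466, -0.3285, 0.2295]
ee_rot: [-0.001, 0.027, 1.0, 0.001]
wrist_force: [0.7, 0.3, 0.7]
opening: 0.0855
```

```bash
python3 - <<'E'
from plant import env
from h import *
c=env.read_camera('wrist'); pickle.dump(c,open('w1.pkl','wb')); cv2.imwrite('pics/w1.png',c['color'])
s=env.sense(); r=quat(s['ee_rot']).as_matrix(); print(s['time_s'],s['tool_pos'],r.round(4).tolist(),s['joints'],s['opening'])
print(c['intrinsics'],c['position'],c['attitude'])
d=np.array([.4733,-.335,.018])-s['tool_pos']; print('tool shift mm',1000*r.T@d)
E
```

```text
2.45 [ 0.46619522 -0.32757143  0.23043106] [[-0.9986, 0.053, -0.0013], [0.053, 0.9986, 0.0019], [0.0014, 0.0018, -1.0]] [-7.12340693e-01  1.33100874e-01  1.32213256e+00  5.93019733e-04
  1.68860125e+00 -2.23001511e+00] 0.08529529574740152
[[309.70691629   0.         321.89724579]
 [  0.         309.70691629 193.40118163]
 [  0.           0.           1.        ]] [ 0.3853025  -0.32401931  0.37329921] [ 0.71655101 -0.11489141 -0.11089938  0.679011  ]
tool shift mm [ -7.78852661  -7.4319764  212.40697085]
```

View pics/w1.png

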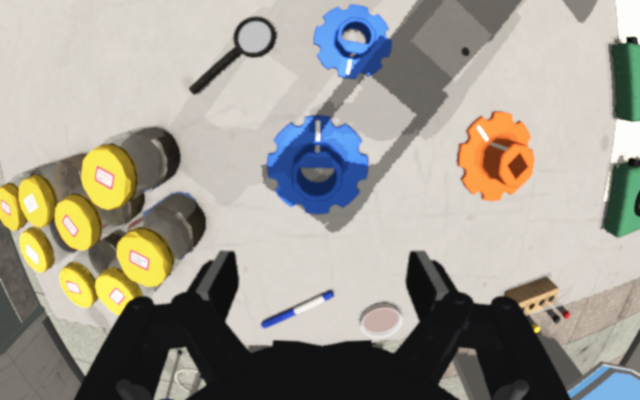

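The wrist picture shows the big wheel at about (318,165), with its white line at (318,133). The jaws sit at (225,285) and (420,285), symmetric about the wheel. I'll cross-check the wheel's pose with the fisheye calibration.

```bash
cat >> h.py <<'E'
def fray(c,uv):
    K=np.array(c['intrinsics']);uv=np.asarray(uv,float)
    x=(uv[:,0]-K[0,2])/K[0,0]; y=(uv[:,1]-K[1,2])/K[1,1]; t=np.hypot(x,y)+1e-12
    return np.stack([np.sin(t)*x/t,-np.sin(t)*y/t,-np.cos(t)],-1)@att(c['attitude']).T
def fplane(c,uv,z):
    d=fray(c,uv); o=np.array(c['position']); return o+d*((z-o[2])/d[:,2])[:,None]
def fcloud(c):
    v,u=np.mgrid[0:400,0:640]; uv=np.c_[u.ravel(),v.ravel()]; d=fray(c,uv)
    f=-att(c['attitude'])[:,2]; s=c['range_z'].ravel()/(d@f)
    return (np.array(c['position'])+d*s[:,None]).reshape(400,640,3)
E
python3 - <<'E'
from h import *
c=pickle.load(open('w1.pkl','rb')); im=c['color']; hsv=cv2.cvtColor(im,cv2.COLOR_BGR2HSV)
blue=((hsv[...,0]>95)&(hsv[...,0]<130)&(hsv[...,1]>100)).astype(np.uint8)
k=np.zeros_like(blue);k[105:225,255:380]=blue[105:225,255:380]
n,l,s,_=cv2.connectedComponentsWithStats(k); k=(l==1+s[1:,4].argmax()).astype(np.uint8)
q=max(cv2.findContours(k,0,1)[0],key=len)[:,0]
p=fplane(c,q,.008)[:,:2].astype(np.float32); print(cv2.minEnclosingCircle(p),cv2.fitEllipse(p))
P=fcloud(c); m=(P[...,2]>.05)&(P[...,2]<.06)&(blue>0); m[:105]=0;m[225:]=0
h=P[m]; print(len(h),h.mean(0),cv2.minAreaRect(h[:,:2].astype(np.float32)),cv2.minEnclosingCircle(h[:,:2].astype(np.float32)))
w=[]
for v in range(122,146):
    s=hsv[v,310:327,1].astype(float); ww=np.clip(np.median(s)-s-40,0,None); w.append([(ww*np.arange(310,327)).sum()/ww.sum(),v])
p=fplane(c,w,.008); f=np.polyfit(p[:,0],p[:,1],1); print(p[[0,-1]],np.degrees(np.arctan(f[0])), np.polyval(f,.4733))
E
```

```text
((0.4713817834854126, -0.33333173394203186), 0.06183723360300064) ((0.47147250175476074, -0.3334124982357025), (0.11788125336170197, 0.11799976974725723), 14.458802223205566)
1197 [ 0.46784136 -0.33323242  0.0554008 ] ((0.47149819135665894, -0.3335704505443573), (0.05285368114709854, 0.05464312806725502), 87.20753479003906) ((0.4714367389678955, -0.33353281021118164), 0.028686022385954857)
 ** On entry to DLASCL parameter number  4 had an illegal value
 ** On entry to DLASCL parameter number  4 had an illegal value
 ** On entry to DLASCL parameter number  4 had an illegal value
 ** On entry to DLASCL parameter number  4 had an illegal value
 ** On entry to DLASCL parameter number  5 had an illegal value
 ** On entry to DLASCL parameter number  4 had an illegal value<stdin>:12: RuntimeWarning: invalid value encountered in scalar divide
Traceback (most recent call last):
numpy.linalg.LinAlgError: SVD did not converge in Linear Least Squares
```

>>> jog_arm --moves "-1 -6 -6 0 0; -1 0 0 45 0; -1 0 0 45 0; -1 0 0 40 0; -1 0 0 30 0; -1 0 0 25 0; -1 0 0 15 0; -1 0 0 12 0; -1 0 0 0 0"

```text
time_s: 3.35
tool_pos: [0.4719, -0.3335, 0.0184]
ee_rot: [-0.001, 0.026, 1.0, 0.001]
wrist_force: [0.2, 0.8, -0.1]
opening: 0.0854
```

```bash
python3 - <<'E'
from plant import env
from h import *
c=env.read_camera('wrist'); cv2.imwrite('pics/w2.png',c['color'])
E
```

```text
(no output)
```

View pics/w2.png

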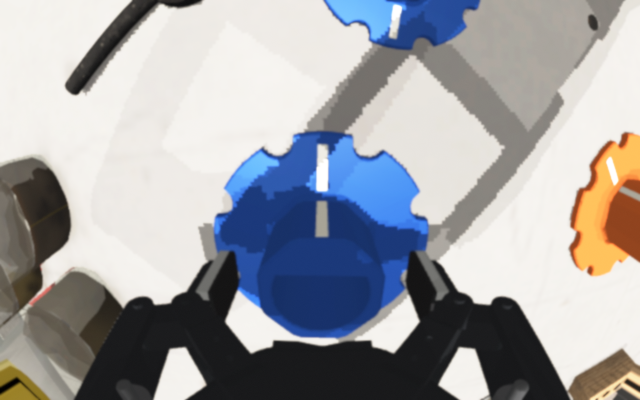

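The pads at (220,280) and (425,280) straddle the hub, which is centred at about (322,280). The white line runs straight up at (322,165), so the jaws are aligned. Closing now.

>>> jog_arm --moves "1 0 0 0 0; 1 0 0 0 0; 1 0 0 0 0; 1 0 0 0 0; 1 0 0 0 0; 1 0 0 0 0; 1 0 0 0 0; 1 0 0 0 0" --newtons 60

```text
time_s: 4.2
tool_pos: [0.4733, -0.3353, 0.0212]
ee_rot: [0.001, 0.026, 1.0, -0.001]
wrist_force: [-0.4, -0.9, 5.4]
opening: 0.0531
```

>>> jog_arm --moves "1 0 0 -15 0; 1 0 0 -25 0; 1 0 0 -40 0; 1 0 0 -40 0; 1 0 0 -30 0; 1 0 0 -10 0; 1 0 0 0 0"

```text
time_s: 4.9
tool_pos: [0.4727, -0.3348, 0.1811]
ee_rot: [0.001, 0.026, 1.0, -0.001]
wrist_force: [0.6, -0.3, -3.0]
opening: 0.0533
```

```bash
python3 - <<'E'
from plant import env
from h import *
s=env.sense(); print(s['tool_pos'],s['opening'],s['wrist_force'])
c=env.read_camera('wrist'); pickle.dump(c,open('w3.pkl','wb'));cv2.imwrite('pics/w3.png',c['color'])
E
```

```text
[ 0.47269367 -0.33480239  0.18107805] 0.05334311327233057 [ 0.58251841 -0.32217274 -3.04031585]
```

View pics/w3.png

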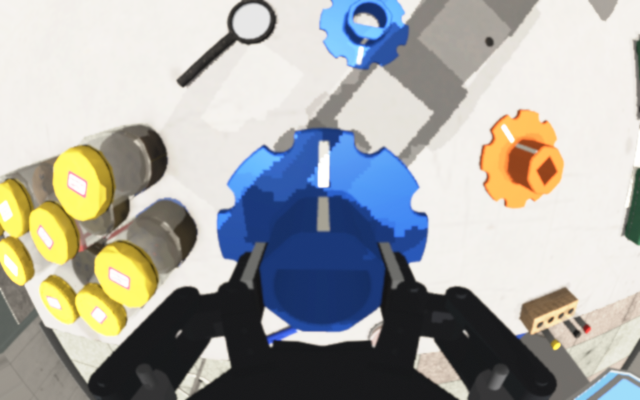

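>>> jog_arm --moves "1 0 0 0 -0.075; 1 0 0 0 -0.075; 1 -5 -22 0 0; 1 -10 44 0 0; 1 -10 44 0 0; 1 -10 44 0 0; 1 -10 44 0 0; 1 -10 44 0 0; 1 -10 44 0 0; 1 -10 44 0 0; 1 -10 44 0 0"

```text
time_s: 6.05
tool_pos: [0.523, 0.0043, 0.1758]
ee_rot: [-0.003, -0.048, 0.999, 0.0]
wrist_force: [1.0, -0.2, -2.1]
opening: 0.0528
```

>>> jog_arm --moves "1 -10 44 0 0; 1 -10 44 0 0; 1 -10 44 0 0; 1 -8 44 0 0; 1 0 44 0 0; 1 0 22 0 0; 1 0 0 0 0; 1 0 0 0 0; 1 0 0 0 0"

```text
time_s: 6.95
tool_pos: [0.5386, 0.2456, 0.1775]
ee_rot: [-0.001, -0.048, 0.999, -0.001]
wrist_force: [0.6, 0.5, -0.9]
opening: 0.053
```

```bash
python3 - <<'E'
from plant import env
from h import *
for n in ['wrist','top','scene']:
    c=env.read_camera(n); pickle.dump(c,open(n+'4.pkl','wb'));cv2.imwrite(f'pics/{n}4.png',c['color'])
s=env.sense(); r=quat(s['ee_rot']).as_matrix(); print(s['time_s'],s['tool_pos'],r.round(4).tolist(),np.degrees(np.arctan2(r[1,1],r[0,1])),s['opening'],s['wrist_force'])
E
```

```text
7.1 [0.53923229 0.24560752 0.17895409] [[-0.9955, -0.0952, -0.0006], [-0.0952, 0.9955, -0.0004], [0.0006, -0.0003, -1.0]] 95.46347974582358 0.05291789764241018 [-1.29395141 -1.06213416 -1.92093241]
```

View pics/wrist4.png

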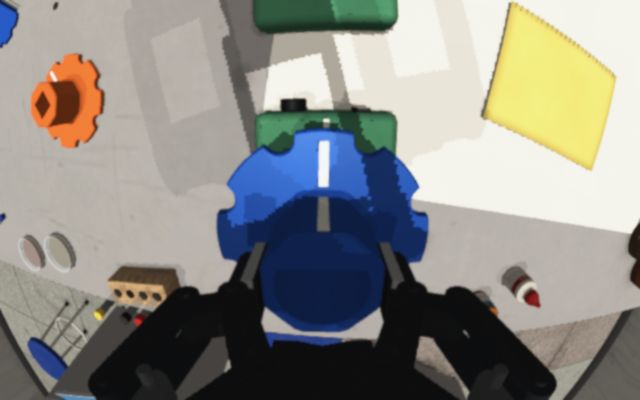

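View pics/top4.png

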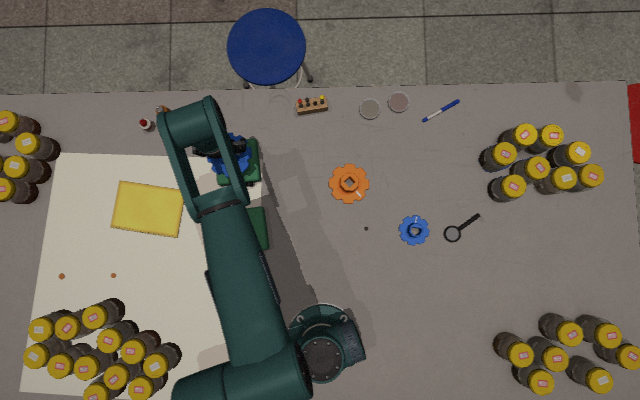

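View pics/scene4.png

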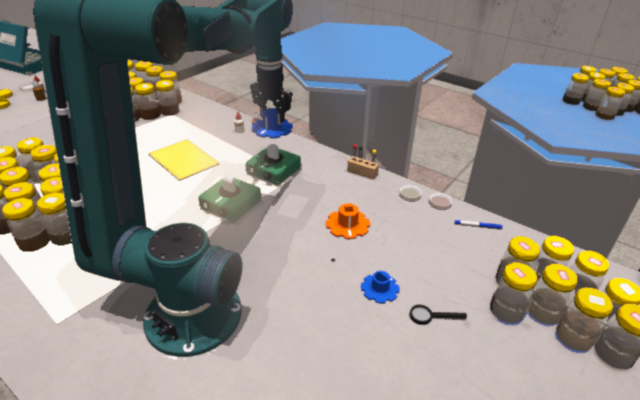

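The wrist view has the wheel's white line at about x=323, almost in line with the unit's line at (326,122). Next I'll compute the held wheel's pose and check the shaft position from the scene camera.

```bash
python3 - <<'E'
from h import *
c=pickle.load(open('wrist4.pkl','rb')); im=c['color']; hsv=cv2.cvtColor(im,cv2.COLOR_BGR2HSV); P=fcloud(c)
blue=((hsv[...,0]>95)&(hsv[...,0]<130)&(hsv[...,1]>100)); 
B=np.zeros_like(blue);B[125:340,215:430]=1
h=P[blue&B]; hh=np.histogram(h[:,2],bins=np.arange(.1,.24,.005)); print([(round(b,3),int(a)) for a,b in zip(*hh) if a>50])
hub=P[blue&B&(P[...,2]>.205)&(P[...,2]<.222)]
for q in [hub]: print('hub',len(q),q.mean(0),cv2.minAreaRect(q[:,:2].astype(np.float32)),cv2.minEnclosingCircle(q[:,:2].astype(np.float32)))
dz=P[blue&B&(P[...,2]<.175)]; dz=dz[dz[:,2]>.15]; zt=np.median(dz[:,2]); A=np.c_[dz[:,:2]-dz[:,:2].mean(0),np.ones(len(dz))]; print('disc top z',zt,'tilt',np.linalg.lstsq(A,dz[:,2],rcond=None)[0])
# rim: front arc points
k=(blue&B).astype(np.uint8); q=max(cv2.findContours(k,0,1)[0],key=len)[:,0]; q=q[q[:,1]<235]
p=fplane(c,q,zt)[:,:2]
from scipy.optimize import least_squares
s=least_squares(lambda x:np.hypot(p[:,0]-x[0],p[:,1]-x[1])-.062,[.539,.246],loss='soft_l1',f_scale=.0005); print('rim centre',s.x)
# line
def line(v0,v1,z):
    w=[]
    for v in range(v0,v1):
        t=hsv[v,315:336,1].astype(float); ww=np.clip(np.median(t)-t-40,0,None)
        if ww.sum()>0: w.append([(ww*np.arange(315,336)).sum()/ww.sum(),v])
    p=fplane(c,w,z); f=np.polyfit(p[:,0],p[:,1],1); return p[[0,-1]].round(4).tolist(),np.degrees(np.arctan(f[0]))
print('wheel line',line(143,184,zt)); print('unit line',line(118,127,.05))
# scene shaft
for nm in ['scene0','scene4']:
    s=pickle.load(open(nm+'.pkl','rb')); Q=cloud(s)
    m=(abs(Q[...,0]-.538)<.03)&(abs(Q[...,1]-.246)<.03)
    for a,b in [(.065,.088),(.09,.099)]:
        t=Q[m&(Q[...,2]>a)&(Q[...,2]<b)]; print(nm,a,len(t),t.mean(0),t.min(0),t.max(0))
        if len(t)>5: print(cv2.minAreaRect(t[:,:2].astype(np.float32)))
    hs=cv2.cvtColor(s['color'],cv2.COLOR_BGR2HSV); g=(hs[...,0]>55)&(hs[...,0]<95)&(hs[...,1]>60)&(abs(Q[...,2]-.05)<.004)&(abs(Q[...,0]-.538)<.09)&(abs(Q[...,1]-.246)<.09)
    t=Q[g]; print('housing',cv2.minAreaRect(t[:,:2].astype(np.float32)))
E
```

```text
[(np.float64(0.16), 4635), (np.float64(0.165), 10503), (np.float64(0.17), 493), (np.float64(0.175), 605), (np.float64(0.18), 731), (np.float64(0.185), 782), (np.float64(0.19), 938), (np.float64(0.195), 1048), (np.float64(0.2), 1159), (np.float64(0.205), 1216), (np.float64(0.21), 5853)]
hub 7069 [0.53099645 0.24546308 0.21125828] ((0.5367205739021301, 0.24555908143520355), (0.05310644954442978, 0.05434887111186981), 49.84965133666992) ((0.5373865365982056, 0.24581560492515564), 0.02902531996369362)
disc top z 0.16536256202433497 tilt [0.01849957 0.00210999 0.16560271]
rim centre [0.53871138 0.24599813]
wheel line ([[0.4827, 0.2415, 0.1654], [0.5039, 0.2431, 0.1654]], np.float64(4.4532573234242125))
unit line ([[0.4786, 0.2434, 0.05], [0.4856, 0.2443, 0.05]], np.float64(6.830927287948877))
scene0 0.065 76 [0.53342179 0.24302983 0.07715461] [0.52632438 0.22673199 0.06577615] [0.54982699 0.26540779 0.0878457 ]
((0.5329315066337585, 0.24529634416103363), (0.020848946645855904, 0.03643234074115753), 27.554519653320312)
scene0 0.09 45 [0.53809263 0.24571756 0.09419838] [0.52830514 0.2272491  0.09052122] [0.55135961 0.26146908 0.09887373]
((0.5401291847229004, 0.2447224110364914), (0.022813275456428528, 0.03414173051714897), 2.7902333736419678)
housing ((0.5352216958999634, 0.24525125324726105), (0.12717290222644806, 0.13055342435836792), 5.3674516677856445)
scene4 0.065 76 [0.53351877 0.24349972 0.07635491] [0.52687827 0.22730246 0.06533491] [0.54694029 0.26612712 0.08730349]
((0.5316596031188965, 0.24534395337104797), (0.01883184164762497, 0.03768741339445114), 22.61359405517578)
scene4 0.09 44 [0.53895351 0.2461132  0.09451192] [0.52878953 0.2290652  0.09006847] [0.55149065 0.26187042 0.09843606]
((0.5404613614082336, 0.24569402635097504), (0.022241797298192978, 0.03311992809176445), 1.9281953573226929)
housing ((0.534276008605957, 0.23983320593833923), (0.12284684926271439, 0.1228199452161789), 4.727858066558838)
```

Wheel and shaft axes agree to about 2 mm, and the yaw to about 1–2°. The underside is at about 0.157. I'll go down to just above the tip, then lower in short steps, watching the force.

>>> jog_arm --moves "1 0 0 20 -0.015; 1 0 0 20 0; 1 0 0 12 0; 1 0 0 5 0; 1 0 0 4 0; 1 0 0 4 0; 1 0 0 0 0"

```text
time_s: 7.8
tool_pos: [0.5393, 0.2469, 0.1145]
ee_rot: [0.0, -0.056, 0.998, 0.0]
wrist_force: [0.5, 0.1, -2.2]
opening: 0.0531
```

>>> jog_arm --moves "1 0 0 3 0; 1 0 0 3 0; 1 0 0 3 0; 1 0 0 0 0"

```text
time_s: 8.2
tool_pos: [0.5387, 0.2468, 0.1047]
ee_rot: [-0.001, -0.056, 0.998, -0.0]
wrist_force: [-0.4, -0.1, -1.3]
opening: 0.0533
```

>>> jog_arm --moves "1 0 0 4 0; 1 0 0 4 0; 1 0 0 4 0; 1 0 0 0 0"

```text
time_s: 8.6
tool_pos: [0.5385, 0.2467, 0.0922]
ee_rot: [-0.001, -0.056, 0.998, -0.0]
wrist_force: [-0.6, -0.1, -1.1]
opening: 0.0528
```

>>> jog_arm --moves "1 0 0 4 0; 1 0 0 4 0; 1 0 0 3 0; 1 0 0 0 0"

```text
time_s: 9.0
tool_pos: [0.5386, 0.2467, 0.0815]
ee_rot: [-0.001, -0.056, 0.998, -0.0]
wrist_force: [-0.1, 0.3, -2.3]
opening: 0.0531
```

>>> jog_arm --moves "1 0 0 2 0; 1 0 0 1 0; 1 0 0 1 0; 1 0 0 0 0"

```text
time_s: 9.4
tool_pos: [0.539, 0.2469, 0.0782]
ee_rot: [-0.0, -0.056, 0.998, 0.0]
wrist_force: [-0.4, -0.3, -1.5]
opening: 0.0529
```

>>> jog_arm --moves "1 0 0 1 0; 1 0 0 1 0; 1 0 0 1 0; 1 0 0 0 0"

```text
time_s: 9.8
tool_pos: [0.5392, 0.2469, 0.0763]
ee_rot: [0.0, -0.056, 0.998, 0.0]
wrist_force: [-2.6, -0.7, 3.2]
opening: 0.0526
```

Contact is at the height predicted for the seat (TCP 0.076). I'll release, then retreat a little and look.

>>> jog_arm --moves "-1 0 0 0 0; -1 0 0 0 0; -1 0 0 0 0; -1 0 0 0 0; -1 0 0 0 0; -1 0 0 0 0; -1 0 0 -5 0; -1 0 0 -20 0; -1 0 0 -40 0; -1 0 0 -40 0; -1 0 0 -40 0; -1 0 0 0 0"

```text
time_s: 11.0
tool_pos: [0.5421, 0.248, 0.2293]
ee_rot: [0.007, -0.056, 0.998, 0.002]
wrist_force: [0.2, -0.7, 0.5]
opening: 0.0852
```

```bash
python3 - <<'E'
from plant import env
from h import *
c=env.read_camera('wrist'); pickle.dump(c,open('w5.pkl','wb'));cv2.imwrite('pics/w5.png',c['color'])
s=env.sense(); print(s['time_s'],s['tool_pos'],s['opening'],s['wrist_force'])
im=c['color']; hsv=cv2.cvtColor(im,cv2.COLOR_BGR2HSV); P=fcloud(c)
blue=((hsv[...,0]>95)&(hsv[...,0]<130)&(hsv[...,1]>100))&(abs(P[...,0]-.538)<.08)&(abs(P[...,1]-.246)<.08)
h=P[blue&(P[...,2]>.1)&(P[...,2]<.125)]; print('hub z',np.median(h[:,2]),cv2.minAreaRect(h[:,:2].astype(np.float32)),cv2.minEnclosingCircle(h[:,:2].astype(np.float32)))
A=np.c_[h[:,:2]-h[:,:2].mean(0),np.ones(len(h))];print(np.linalg.lstsq(A,h[:,2],rcond=None)[0])
d=P[blue&(P[...,2]>.05)&(P[...,2]<.075)]
A=np.c_[d[:,:2]-d[:,:2].mean(0),np.ones(len(d))];print('disc',np.median(d[:,2]),np.linalg.lstsq(A,d[:,2],rcond=None)[0],cv2.minEnclosingCircle(d[:,:2].astype(np.float32)))
E
```

```text
11.05 [0.54098529 0.24755593 0.22565828] 0.08532176842486043 [-0.42582439 -0.19991171 -0.9276299 ]
hub z 0.11054418036134125 ((0.53805011510849, 0.2476605772972107), (0.05490158498287201, 0.053783122450113297), 6.770198345184326) ((0.5380158424377441, 0.24752116203308105), 0.02895750291645527)
[-0.01922301 -0.00203298  0.10983653]
disc 0.06386837600517936 [-0.00229354 -0.00036725  0.0637815 ] ((0.5406851768493652, 0.24766872823238373), 0.06498809158802032)
```

View pics/w5.png

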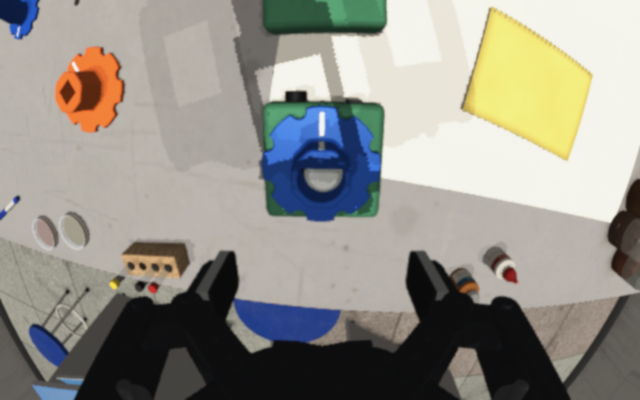

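The wheel sits centred on the unit, with the shaft showing in its hole at (322,178) and the white line at (322,125) pointing to the front. The hub top is at 0.110 and the disc top at 0.0638, against 0.110 and 0.063 expected. The gripper is open and clear of everything.

```bash
python3 - <<'E'
from plant import env
print(env.close_job())
E
```

```text
the job is handed in; nothing more can be done
None
```

The large blue wheel is on the shaft of the far rotator, seated flat with its flat matching the shaft's. I gripped it by the hub, carried it over, turned it about 9° and lowered it until it touched the seat. I then let go, backed the arm clear and handed the job in at about 11 s.

Last checks, from the wrist camera after release:

| Check | Measured | Expected |
|---|---|---|
| Hub top height | about 110 mm | 110 mm |
| Disc top height | about 64 mm | 63 mm |
| Disc tilt | about 0.002 rad | level |
| Hub turn | about 6.8° | 5–7° (the unit) |
| Hub centre | (0.538, 0.248) m | about (0.537, 0.246) m (shaft axis) |

- **Disagreements:** The shaft-axis estimates from the cameras differed by a few millimetres. A tilt fitted to the hub top came out at about 0.02 rad, against 0.002 rad for the disc. Both are well inside the limits.
- **Insertion:** It went in with almost no resistance, with only a few newtons at the seat.
- **Orange wheel:** I never touched it, and in the pictures it looks unmoved. I did not measure its final position.

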